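# Wedge a rocking magnetic stirrer steady

### The job

The square magnetic stirrer rocks because one of its feet is too short. Press down on its loose corner with a fingertip to feel it rock, then push the wooden wedge along the bench, thin end first, under that short foot until it is snug and the stirrer no longer rocks, without shifting the stirrer or lifting anything. Finish while still pressing down on that corner with a fingertip, the stirrer standing firm and level on the wedge; leave the other things alone.

Things in the scene. Friction and masses are not known exactly. Their poses are not given: they have to be found in the camera images.
- stirrer: white magnetic stirrer, 2 to 3 kg, loose: square case 160 x 160 mm, top 80 mm and underside 26 mm above the bench, a round steel plate (104 mm across, 6 mm high) on top, two knobs on its front (-x) face. Four domed feet, 18 mm thick, at x, y = +-62 mm; the -x +y one is short. A sideways push over about 10 N may shift it. Origin: centre of its footprint at bench level, z up
- loose_corner (a point): point on the flat top of the stirrer's case straight above the short foot, 16 mm in from both edges, 80 mm above the bench when level: press down here. Unwedged, the corner dips 5 to 9 mm under about 2 to 5 N and comes back when released
- under_short_foot (a point): point on the bench (z = 0) straight under the short foot's axis, 18 mm in from the case's +y side; fixed to the stirrer. The foot's own end hangs 5 to 9 mm (not known beforehand) above it while the stirrer stands level on its other three feet
- wedge: pale wooden wedge lying flat, 120 mm long, 50 mm wide, 3 mm thick at its thin end rising evenly to 23 mm, about 90 g. Origin: centre of its underside; x along its length towards the thin end. It lies on the stirrer's +y side, pointing roughly at the short foot. When snug its thin end is 10 to 40 mm past the foot's axis, its thick end well outside the case, and the push stiffens sharply
- wedge_thin_end (a point): middle of the wedge's thin end, at its lower edge on the bench
- wedge_thick_end (a point): middle of the wedge's upright thick end face (50 mm wide, 23 mm tall), 11.5 mm above the bench: push here
- beaker: small empty glass beaker, 50 mm across, 60 mm tall, standing; a bystander, leave alone. Origin: centre of its underside
- wash_bottle: white plastic wash bottle, 68 mm across, 180 mm tall, standing; a bystander, leave alone. Origin: centre of its underside
- stopper: cork stopper, 32 mm across, 28 mm tall, standing; a bystander, leave alone. Origin: centre of its underside
- dish: low white porcelain dish, 80 mm across, 14 mm tall; a bystander, leave alone. Origin: centre of its underside
- spatula: lab spatula 170 mm long, lying on the bench; a bystander, leave alone. Origin: the middle of its length, on the bench
- jar: amber reagent jar, 60 mm across, 75 mm tall, standing; a bystander, leave alone. Origin: centre of its underside
- vial: small glass vial with white cap, 28 mm across, 55 mm tall, standing; a bystander, leave alone. Origin: centre of its underside
Mind the look-alikes: they are no part of the job. Leave any turquoise look-alike of the stirrer alone.

How it is judged:
By the outcome, as a careful person would: the job done as asked, in the order asked, and still so for the second after the job is handed in, while the arm keeps its last pose, push and grip.
It also fails if it takes over 64 s, if anything falls off the work surface, if the arm or the gripper's body presses on something with over 40 N, if the wrist force passes 120 N, or if a joint passes its speed limit or range.

### The arm

A 6-joint arm with a two-finger parallel gripper is mounted at the origin on the work surface. World frame = base frame: x ahead of the robot, y to its left, z up, the work surface at z = 0. Lengths are in m, angles in rad, forces in N, time in s.
With the tool pointing down it reaches from about 0.3 to 0.875 m from the base axis. Payload 6.4 kg.
Tool frame: the origin (TCP) lies at the very end of the fingers, on their centre line; the grasp point (between the pads) lies tcp_to_grasp behind it (tcp_to_grasp is the distance from the TCP to the grasp point, in m); z points along the fingers, y is the direction in which the jaws open and shut (so a half turn about z gives the same grasp; the last joint's range is limited). The gripper opens to 85 mm and grips with 20 to 120 N. Pads are 22 mm wide; open, the fingers measure 114 mm over their backs; the gripper's body (76 mm by 85 mm) begins 54 mm behind the grasp point. The pads swing forward as they close: fully open they stand 13 mm farther back than shut.
Start: joints at [-1.453, 0.181, 1.607, -0, 1.354, -0.206], TCP at [0.183, -0.545, 0.231] pointing down, gripper open.
Joint ranges: [-2.99, 2.99], [-0.89, 2.07], [0.3, 2.58], [-1.14, 4.28], [0, 2.63], [-3.12, 3.12]. Speed limits (rad/s): [2.57, 2.57, 3.01, 3.14, 3.14, 3.14].

### API

Orientations are given as a unit quaternion [w, x, y, z].
In Python, from bench import get_obs, camera, hand_in, tcp_to_grasp gives the robot as it stands.
- The arm moves only by the shell command python3 -m inch 'ROWS' [OPENING]. ROWS is JSON, a list of rows, each an object with "delta_pos": the shift along the tool's x, y, z in cm, a list of three; "rotation": the turn, a rotation vector about the tool's x, y, z in rad, a list of three. In form: [{"delta_pos": [x, y, z], "rotation": [rx, ry, rz]}, ...]. A call has 1 to 10 rows; each row shifts and turns the commanded pose from where the row before left it, along the tool's axes as they then stand; what a row does not reach is not made up. A row lasts 1/10 s, in which the tool goes at most 50 mm and 8.59 degrees, less where a joint would pass 70% of its speed; a pose out of reach is approached as far as the arm can. A call is refused whole if a number of a shift passes 5 or a number of a turn 0.15, either way. A call with a gripper value outside its range is refused whole. OPENING is the finger opening in cm, from 0 to 8.54, set as the call begins (- or left out, the last holds). The fingers move at their own pace and stop on an object; the grip force is fixed at half the most. Time passes only in rows, so rows that do not move let the fingers close. It gives the time, the measured TCP pose, the force and the opening at its end, in the units of the state.
- get_obs(): the state, without advancing time (a new reading comes with each control period).
- camera(name): name is "scene" or "side" or "wrist"; returns a dict with "color" (400x640x3 uint8, red, green, blue), "vfov" (degrees; the focal length in pixels is half the picture's height over the tangent of half this angle, whatever the lens; pixels are square), "cx", "cy" (the principal point, pixels), "eye" and "orientation" of the camera in the world; the wrist camera has in their place "T_tool_cam" (4x4, takes a point from camera to tool coordinates, whose origin is the TCP and whose axes are the flange's). Camera axes: x right, y down, z forward; pixel columns grow to the right and rows downward; lengths in m; the calibration is good to about 2 mm. A picture is of the moment at which its call begins: read the wrist's pose just before it. There is no depth.
- hand_in(): hands the job in, once; it reports no verdict.
The state is a dict: "time_s": time; "q": joint angles; "dq": joint speeds; "joint_efforts": joint torques, N m; "eef_pos": TCP position; "eef_rot": TCP orientation; "wrist_force": force on the tool from outside, world axes, zero at the start; "torque": the same for the moment, N m; "opening": opening from 0.0 (shut) to 1.0 (fully open).
Only numpy, scipy, OpenCV 4.12 (cv2) and the standard library are available. Lean on these libraries where they do the work, as an engineer would, in place of code of your own. Each camera call takes 0.05 s, during which the arm holds its last target.

## Working session

There is one attempt and no reset: what is moved stays moved. The work goes in short steps, Python scripts to look and compute and a shell command to move; the robot and the scene stay as the last step left them, time stands still between calls to the robot, and variables do not carry over. Pictures are saved under pics/ and viewed, and the job is handed in when it is done.

```bash
ls; mkdir -p pics; python3 - <<'E'
from bench import get_obs,camera,tcp_to_grasp
import cv2
o=get_obs();print(o,tcp_to_grasp)
for n in("scene","side","wrist"):
    c=camera(n);cv2.imwrite(f"pics/{n}0.png",c["color"][...,::-1]);print({k:v for k,v in c.items() if k!="color"})
E
```

```text
pics
{'time_s': 0.0, 'q': array([-1.45332582e+00,  1.81568520e-01,  1.60801500e+00, -1.97450827e-06,
        1.35380617e+00, -2.06273326e-01]), 'dq': array([-0.00168457,  0.0001718 , -0.00175519,  0.00033991, -0.00080244,
        0.00141441]), 'joint_efforts': array([-1.18265685e-03, -4.44876838e+01, -3.51332545e+01, -5.61769502e-04,
        9.19668353e-03, -1.40336894e-05]), 'eef_pos': array([ 0.18288136, -0.54455053,  0.23036533]), 'eef_rot': array([-8.97674135e-04,  9.86926890e-01,  1.61166081e-01,  3.89193463e-05]), 'wrist_force': array([-0.35982728,  1.0310719 , -0.68076566]), 'torque': array([-0.03256831,  0.02966641, -0.01362811]), 'opening': 1.0029831762244994} 0.0187
{'vfov': 54.64306392780398, 'cx': 321.2755562281258, 'cy': 196.2351862700426, 'eye': array([ 1.11546673, -0.19438837,  0.76272758]), 'orientation': array([-0.31236757,  0.76739345,  0.51976079, -0.20828472])}
{'vfov': 56.18314094432186, 'cx': 315.67491347434634, 'cy': 203.64143380834602, 'eye': array([ 0.38299278, -0.56512001,  0.71949386]), 'orientation': array([-0.36157539,  0.92916188, -0.06802869,  0.03596573])}
{'vfov': 62.997579324626116, 'cx': 319.9376874464514, 'cy': 198.05459608326404, 'T_tool_cam': array([[-2.79808041e-04, -9.55792341e-01, -2.94042382e-01,
         7.56625861e-02],
       [ 9.99998666e-01, -7.40594913e-04,  1.45573327e-03,
         1.11420779e-03],
       [-1.60914500e-03, -2.94041583e-01,  9.55791273e-01,
        -1.43158877e-01],
       [ 0.00000000e+00,  0.00000000e+00,  0.00000000e+00,
         1.00000000e+00]])}
```

View pics/scene0.png

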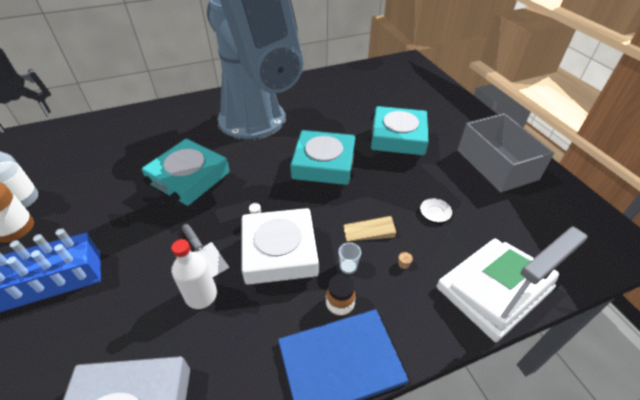

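View pics/side0.png

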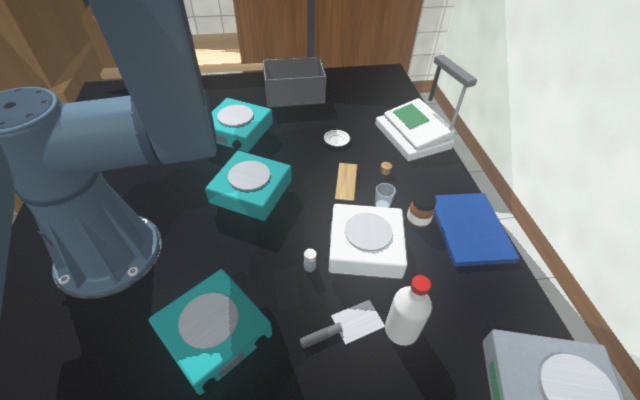

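View pics/wrist0.png

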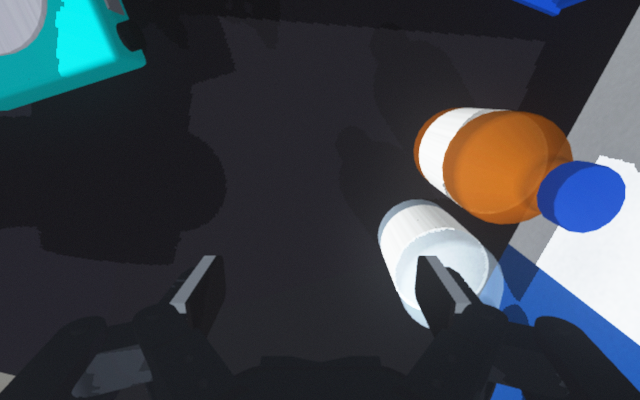

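```bash
cat > h.py <<'E'
import numpy as np,cv2
from scipy.spatial.transform import Rotation as R
from bench import get_obs,camera
def rot(q): return R.from_quat([q[1],q[2],q[3],q[0]])
def cam(n):
    o=get_obs();c=camera(n)
    if n=="wrist":
        T=c["T_tool_cam"];Rt=rot(o["eef_rot"]).as_matrix()
        c["Rm"]=Rt@T[:3,:3];c["eye"]=Rt@T[:3,3]+o["eef_pos"]
    else: c["Rm"]=rot(c["orientation"]).as_matrix()
    c["f"]=200/np.tan(np.radians(c["vfov"])/2); return c
def ray(c,uv):
    uv=np.atleast_2d(np.array(uv,float))
    d=np.c_[(uv[:,0]-c["cx"])/c["f"],(uv[:,1]-c["cy"])/c["f"],np.ones(len(uv))]@c["Rm"].T
    return d
def onz(c,uv,z):
    d=ray(c,uv);t=(z-c["eye"][2])/d[:,2];return c["eye"]+d*t[:,None]
def proj(c,P):
    p=(np.atleast_2d(P)-c["eye"])@c["Rm"];return np.c_[p[:,0]/p[:,2]*c["f"]+c["cx"],p[:,1]/p[:,2]*c["f"]+c["cy"]]
E
python3 - <<'E'
from h import *
for n,(x0,y0,x1,y1) in dict(scene=(220,190,420,310),side=(290,140,450,290)).items():
    c=cam(n);s=c["color"][y0:y1,x0:x1,::-1];k=4
    cv2.imwrite(f"pics/{n}z.png",cv2.resize(s,None,fx=k,fy=k,interpolation=cv2.INTER_CUBIC)[:600,:800])
E
```

```text
(no output)
```

View pics/scenez.png

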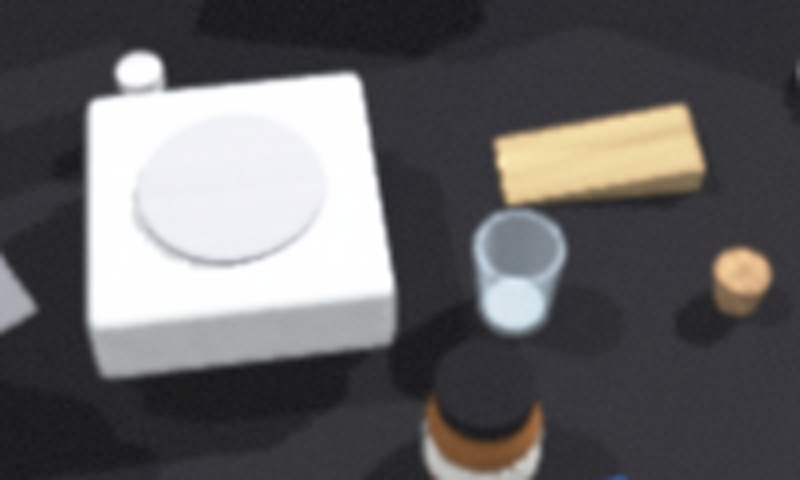

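View pics/sidez.png

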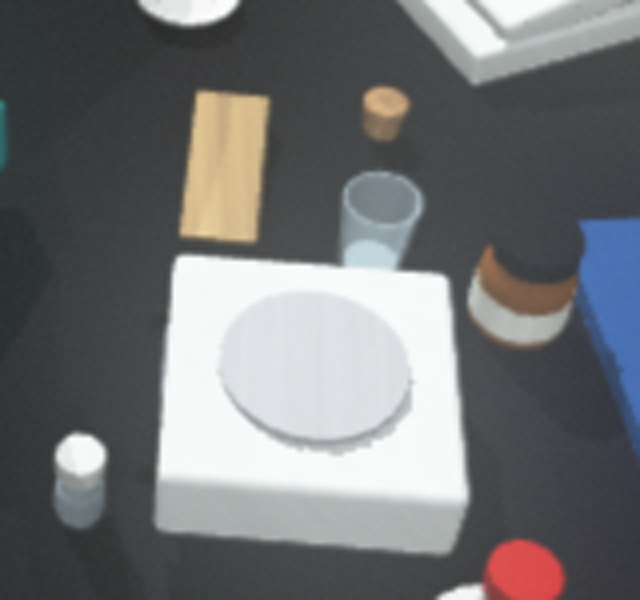

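```bash
python3 - <<'E'
from h import *
np.set_printoptions(precision=4,suppress=True)
S=cam("scene");D=cam("side")
f=lambda L,x0,y0:np.array(L)/4.+[x0-.4,y0-.4]
sc=f([(90,100),(357,75),(392,297),(92,327)],220,190)
sd=f([(158,485),(177,257),(447,273),(467,490)],290,140)
for nm,c,p in(("scene",S,sc),("side",D,sd)):
    P=onz(c,p,.08);print(nm,P[:,:2],"cen",P.mean(0),"sides",np.linalg.norm(P-np.roll(P,-1,0),axis=1))
    e=[P[1]-P[0],P[2]-P[3]];print("yaw(+y edge)",[np.degrees(np.arctan2(-v[0],v[1])) for v in e]);e=[P[3]-P[0],P[2]-P[1]];print([np.degrees(np.arctan2(v[1],v[0])) for v in e])
w=f([(495,137),(687,105),(703,170),(510,195)],220,190)
w2=f([(180,236),(196,91),(270,97),(256,242)],290,140)
for c,p in((S,w),(D,w2)):
    P=np.array([onz(c,a,z)[0] for a,z in zip(p,(.003,.023,.023,.003))]);print(P)
    th=(P[0]+P[3])/2;tk=(P[1]+P[2])/2;d=th-tk;print("thin",th,"thick",tk,"len",np.linalg.norm(d[:2]),"heading",np.degrees(np.arctan2(d[1],d[0])),"wid",np.linalg.norm(P[0]-P[3]),np.linalg.norm(P[1]-P[2]))
E
```

```text
scene [[ 0.4901 -0.1394]
 [ 0.5292  0.013 ]
 [ 0.6835 -0.0254]
 [ 0.6434 -0.176 ]] cen [ 0.5865 -0.0819  0.08  ] sides [0.1574 0.159  0.1559 0.1576]
yaw(+y edge) [np.float64(-14.40405264319328), np.float64(-14.90607398732756)]
[np.float64(-13.430815364547621), np.float64(-13.980984059687628)]
side [[ 0.4868 -0.1456]
 [ 0.5255  0.0081]
 [ 0.6777 -0.0255]
 [ 0.6423 -0.1707]] cen [ 0.5831 -0.0834  0.08  ] sides [0.1585 0.1559 0.1495 0.1575]
yaw(+y edge) [np.float64(-14.149519155555032), np.float64(-13.718697657835737)]
[np.float64(-9.193246316582254), np.float64(-12.452047731941112)]
[[0.5458 0.0996 0.003 ]
 [0.5816 0.216  0.023 ]
 [0.6317 0.1993 0.023 ]
 [0.5918 0.089  0.003 ]]
thin [0.5688 0.0943 0.003 ] thick [0.6066 0.2076 0.023 ] len 0.11947697387318267 heading -108.46070037945502 wid 0.04726675733632303 0.05281203230663962
[[0.5481 0.0953 0.003 ]
 [0.5808 0.2134 0.023 ]
 [0.6312 0.2003 0.023 ]
 [0.5966 0.0832 0.003 ]]
thin [0.5724 0.0892 0.003 ] thick [0.606  0.2069 0.023 ] len 0.12232748888120415 heading -105.962465017334 wid 0.05001716964064613 0.05203805826738571
```

```bash
cat >> h.py <<'E'
def to(target,yaw=None):
    "tool-axis delta (cm) to target, and turn about tool z (rad) to bring tool x to yaw deg"
    o=get_obs();Rt=rot(o["eef_rot"]);d=Rt.inv().apply(np.array(target)-o["eef_pos"])*100
    x=Rt.apply([1,0,0]);cur=np.degrees(np.arctan2(x[1],x[0]))
    tz=Rt.apply([0,0,1])
    print("t",o["time_s"],"pos",o["eef_pos"].round(4),"yaw",cur.round(2),"tz",tz.round(3),"F",o["wrist_force"].round(2),"op",o["opening"])
    print("delta cm tool",d.round(2))
    if yaw is not None: print("turn tool z rad",-np.radians((yaw-cur+180)%360-180).round(3))
E
python3 - <<'E'
from h import *
np.set_printoptions(precision=4,suppress=True)
S=cam("scene");D=cam("side")
f=lambda L,x0,y0:np.array(L)/4.+[x0-.4,y0-.4]
print("beaker rim",onz(S,f([(519,240)],220,190),.06),onz(D,f([(382,204)],290,140),.06))
print("jar top",onz(S,f([(483,390)],220,190),.075),onz(D,f([(540,235)],290,140),.075))
print("stopper top",onz(S,f([(742,268)],220,190),.028),onz(D,f([(386,102)],290,140),.028))
print("vial top",onz(S,f([(139,72)],220,190),.055),onz(D,f([(80,457)],290,140),.055))
to([.538,-.005,.13],73)
E
python3 -m inch '[{"delta_pos":[3.6,-2.85,0],"rotation":[0,0,0]},{"delta_pos":[3.6,-2.85,0],"rotation":[0,0,0]},{"delta_pos":[3.6,-2.85,0],"rotation":[0,0,0]},{"delta_pos":[3.6,-2.85,0],"rotation":[0,0,0]},{"delta_pos":[3.6,-2.85,0],"rotation":[0,0,0]},{"delta_pos":[3.6,-2.85,0],"rotation":[0,0,0]},{"delta_pos":[3.6,-2.85,0],"rotation":[0,0,0]}]' 0
```

```text
beaker rim [[0.6618 0.0593 0.06  ]] [[0.6644 0.0526 0.06  ]]
jar top [[ 0.7492 -0.002   0.075 ]] [[0.7446 0.0005 0.075 ]]
stopper top [[0.7065 0.1817 0.028 ]] [[0.7085 0.1789 0.028 ]]
vial top [[ 0.4557 -0.1037  0.055 ]] [[ 0.4525 -0.1056  0.055 ]]
t 0.45 pos [ 0.183  -0.5451  0.2312] yaw 18.55 tz [-0.  0. -1.] F [ 0.88 -0.19 -0.59] op 0.9975746324586653
delta cm tool [ 50.84 -39.9   10.13]
turn tool z rad -0.95
time_s: 1.15
eef_pos: [0.3591, -0.2743, 0.2316]
eef_rot: [0.0, 0.987, 0.161, 0.0]
wrist_force: [0.7, -0.3, 0.5]
opening: 0.002
```

```bash
python3 -m inch '[{"delta_pos":[3.8,-2.95,0],"rotation":[0,0,-0.0]},{"delta_pos":[3.8,-2.95,0],"rotation":[0,0,0]},{"delta_pos":[3.8,-2.95,0],"rotation":[0,0,0]},{"delta_pos":[3.8,-2.95,0],"rotation":[0,0,0]},{"delta_pos":[3.8,-2.95,0],"rotation":[0,0,0]},{"delta_pos":[3.8,-2.95,0],"rotation":[0,0,0]},{"delta_pos":[2.4,-1.9,0],"rotation":[0,0,0]}]'
python3 -m inch '[{"delta_pos":[0,0,0],"rotation":[0,0,-0.14]},{"delta_pos":[0,0,0],"rotation":[0,0,-0.14]},{"delta_pos":[0,0,0],"rotation":[0,0,-0.14]},{"delta_pos":[0,0,0],"rotation":[0,0,-0.14]},{"delta_pos":[0,0,0],"rotation":[0,0,-0.14]},{"delta_pos":[0,0,0],"rotation":[0,0,-0.14]},{"delta_pos":[0,0,0],"rotation":[0,0,-0.11]}]'
python3 - <<'E'
from h import *
to([.5385,-.005,.10],73)
c=cam("wrist");cv2.imwrite("pics/w1.png",c["color"][...,::-1])
print(proj(c,[[.5385,-.005,.08],[.54,-.007,0],[.57,.092,0],[.606,.207,.0115]]))
E
```

```text
time_s: 1.85
eef_pos: [0.5362, -0.0069, 0.2315]
eef_rot: [-0.0, 0.987, 0.162, 0.0]
wrist_force: [0.6, -0.8, -0.7]
opening: -0.0
time_s: 2.55
eef_pos: [0.5349, -0.0098, 0.2313]
eef_rot: [0.0, 0.802, 0.597, 0.0]
wrist_force: [-0.0, -0.6, -0.1]
opening: -0.003
t 2.55 pos [ 0.5349 -0.0098  0.2313] yaw 73.3 tz [ 0. -0. -1.] F [-0.02 -0.58 -0.08] op -0.0031447108098628727
delta cm tool [ 0.56  0.2  13.13]
turn tool z rad 0.005
[[320.60574356 175.16108532]
 [322.16344168 160.67857988]
 [322.5923084   64.71218094]
 [324.51674777 -76.8318719 ]]
```

View pics/w1.png

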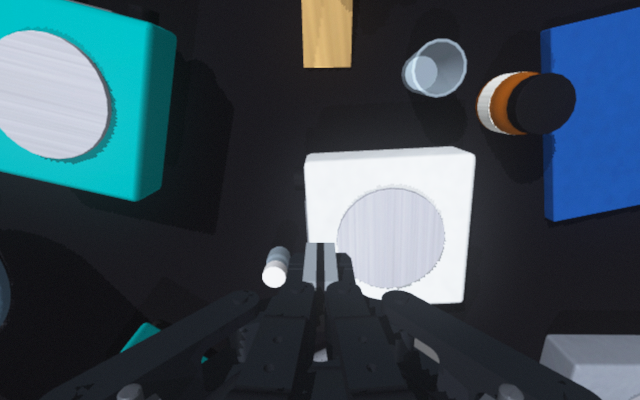

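```bash
python3 -m inch '[{"delta_pos":[0.3,0.1,3],"rotation":[0,0,0]},{"delta_pos":[0.3,0.1,3],"rotation":[0,0,0]},{"delta_pos":[0,0,3],"rotation":[0,0,0]},{"delta_pos":[0,0,3],"rotation":[0,0,0]},{"delta_pos":[0,0,1.5],"rotation":[0,0,0]},{"delta_pos":[0,0,0.5],"rotation":[0,0,0]},{"delta_pos":[0,0,0],"rotation":[0,0,0]},{"delta_pos":[0,0,0],"rotation":[0,0,0]}]'
python3 - <<'E'
from h import *
np.set_printoptions(precision=4,suppress=True)
to([.5385,-.005,.085],73)
c=cam("wrist");cv2.imwrite("pics/w2.png",c["color"][...,::-1])
E
```

```text
time_s: 3.4
eef_pos: [0.5395, -0.0049, 0.0924]
eef_rot: [0.001, 0.804, 0.594, 0.001]
wrist_force: [0.5, 0.8, -1.2]
opening: -0.001
t 3.4 pos [ 0.5395 -0.0049  0.0924] yaw 72.95 tz [ 0.002 -0.    -1.   ] F [ 0.51  0.78 -1.16] op -0.000571999886856272
delta cm tool [-0.04 -0.09  0.74]
turn tool z rad -0.001
```

View pics/w2.png

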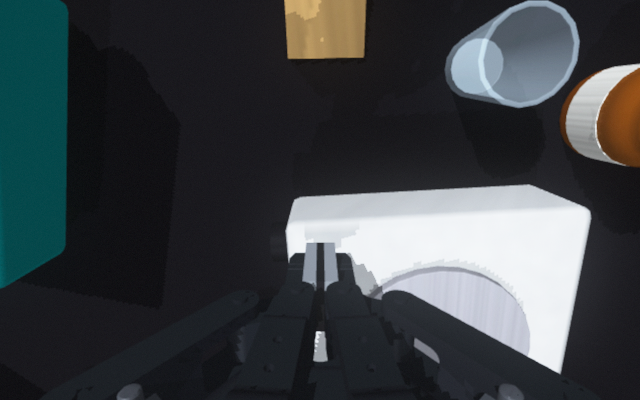

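```bash
python3 - <<'E'
from h import *
np.set_printoptions(precision=4,suppress=True)
c=cam("wrist")
P=onz(c,[(287,222),(590,213)],.08);print(P,np.linalg.norm(P[1]-P[0]))
v=(P[1]-P[0])/np.linalg.norm(P[1]-P[0]);n=np.array([v[1],-v[0],0]);n=n if n[1]<0 else -n
print("yaw",np.degrees(np.arctan2(v[1],v[0])))
print("loose corner",P[0]+.016*v+.016*n,"foot",P[0]+.018*v+.018*n)
W=onz(c,[(287,58),(364,58)],.003);print(W,W.mean(0),np.linalg.norm(W[1]-W[0]))
E
python3 -m inch '[{"delta_pos":[0,0,0.5],"rotation":[0,0,0]},{"delta_pos":[0,0,0.3],"rotation":[0,0,0]},{"delta_pos":[0,0,0.2],"rotation":[0,0,0]},{"delta_pos":[0,0,0.1],"rotation":[0,0,0]},{"delta_pos":[0,0,0],"rotation":[0,0,0]}]'
```

```text
[[ 0.5288  0.0126  0.08  ]
 [ 0.6775 -0.0281  0.08  ]] 0.1541409173327295
yaw -15.305059488018172
loose corner [ 0.54   -0.0071  0.08  ] foot [ 0.5414 -0.0095  0.08  ]
[[0.5495 0.0958 0.003 ]
 [0.5981 0.0809 0.003 ]] [0.5738 0.0884 0.003 ] 0.05076856485801564
time_s: 4.0
eef_pos: [0.5384, -0.0046, 0.08]
eef_rot: [-0.0, 0.804, 0.595, -0.0]
wrist_force: [-1.1, -0.9, 0.5]
opening: -0.003
```

```bash
for i in 1 2 3; do python3 -m inch '[{"delta_pos":[0,0,0.1],"rotation":[0,0,0]},{"delta_pos":[0,0,0],"rotation":[0,0,0]}]' | grep -E "eef_pos|force"; done
```

```text
eef_pos: [0.5387, -0.0047, 0.0793]
wrist_force: [0.6, 0.3, 0.1]
eef_pos: [0.5386, -0.0044, 0.0784]
wrist_force: [-1.2, 1.4, 2.9]
eef_pos: [0.5386, -0.0044, 0.0773]
wrist_force: [-1.8, 1.6, 2.7]
```

```bash
for i in 1 2 3 4 5; do python3 -m inch '[{"delta_pos":[0,0,0.1],"rotation":[0,0,0]},{"delta_pos":[0,0,0],"rotation":[0,0,0]},{"delta_pos":[0,0,0],"rotation":[0,0,0]}]' | grep -E "eef_pos|force"; done
```

```text
eef_pos: [0.5386, -0.0047, 0.0762]
wrist_force: [-1.1, 1.6, 2.7]
eef_pos: [0.5386, -0.0048, 0.0752]
wrist_force: [0.4, 1.1, 2.0]
eef_pos: [0.5386, -0.0046, 0.0743]
wrist_force: [-0.7, 2.9, 2.2]
eef_pos: [0.5386, -0.0045, 0.0739]
wrist_force: [-4.1, 3.5, 8.6]
eef_pos: [0.5387, -0.0044, 0.0736]
wrist_force: [-7.0, 3.8, 14.8]
```

```bash
python3 -m inch '[{"delta_pos":[0,0,-0.2],"rotation":[0,0,0]},{"delta_pos":[0,0,-0.2],"rotation":[0,0,0]},{"delta_pos":[0,0,-0.3],"rotation":[0,0,0]},{"delta_pos":[0,0,-0.7],"rotation":[0,0,0]},{"delta_pos":[0,0,-2],"rotation":[0,0,0]},{"delta_pos":[0,0,-3],"rotation":[0,0,0]},{"delta_pos":[0,0,-4],"rotation":[0,0,0]},{"delta_pos":[0,0,0],"rotation":[0,0,0]}]'
python3 - <<'E'
from h import *
np.set_printoptions(precision=4,suppress=True)
import cv2
S=cam("scene");D=cam("side")
f=lambda L,x0,y0:np.array(L)/4.+[x0-.4,y0-.4]
cv2.imwrite("pics/s1.png",cv2.resize(np.ascontiguousarray(S["color"][190:310,220:420,::-1]),None,fx=4,fy=4,interpolation=cv2.INTER_CUBIC))
# thick end target: 4 cm behind thick end along wedge axis
a=np.radians(-107);u=np.array([np.cos(a),np.sin(a)])
thin=np.array([.572,.0905]);thick=thin-.12*u;print("thick",thick, "lateral of foot",np.cross(u,np.array([.5407,-.0085])-thin), "dist",u@(np.array([.5407,-.0085])-thin))
to([*(thick-.04*u),.17],73)
E
```

```text
time_s: 6.9
eef_pos: [0.5424, -0.0056, 0.1825]
eef_rot: [0.004, 0.804, 0.595, 0.003]
wrist_force: [0.6, -0.0, 1.2]
opening: 0.004
thick [0.6071 0.2053] lateral of foot -0.0009875400940920764 dist 0.10382540519816218
t 7.0 pos [ 0.5394 -0.0049  0.1776] yaw 72.98 tz [ 0.003 -0.001 -1.   ] F [-0.52  0.31 -0.81] op 0.0002093072567145449
delta cm tool [26.08  0.32  0.77]
turn tool z rad -0.0<stdin>:9: DeprecationWarning: Arrays of 2-dimensional vectors are deprecated. Use arrays of 3-dimensional vectors instead. (deprecated in NumPy 2.0)
```

View pics/s1.png

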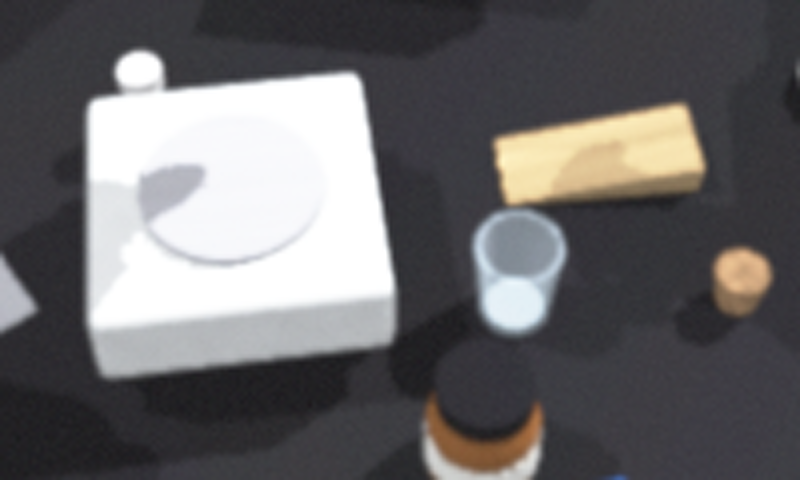

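```bash
python3 -m inch '[{"delta_pos":[4.3,0.05,0],"rotation":[0,0,0]},{"delta_pos":[4.3,0.05,0],"rotation":[0,0,0]},{"delta_pos":[4.3,0.05,0],"rotation":[0,0,0]},{"delta_pos":[4.3,0.05,0],"rotation":[0,0,0]},{"delta_pos":[4.3,0.05,0],"rotation":[0,0,0]},{"delta_pos":[4.5,0.07,0],"rotation":[0,0,0]},{"delta_pos":[0,0,0],"rotation":[0,0,0]},{"delta_pos":[0,0,0],"rotation":[0,0,0]}]'
python3 - <<'E'
from h import *
np.set_printoptions(precision=4,suppress=True)
S=cam("scene");print("dish",onz(S,[(436,210)],.014))
to([.619,.244,.012],73)
c=cam("wrist");cv2.imwrite("pics/w3.png",c["color"][...,::-1])
print(proj(c,[.619,.244,.012]))
E
```

```text
time_s: 7.8
eef_pos: [0.6166, 0.2437, 0.174]
eef_rot: [-0.001, 0.803, 0.596, -0.002]
wrist_force: [-0.3, -0.3, -0.3]
opening: 0.003
dish [[0.6002 0.3393 0.014 ]]
t 7.85 pos [0.6167 0.2426 0.1744] yaw 73.02 tz [-0.003 -0.001 -1.   ] F [-0.82 -0.39  0.52] op 0.0016713482550904783
delta cm tool [ 0.23  0.23 16.24]
turn tool z rad 0.0
[[320.8472 175.9109]]
```

View pics/w3.png

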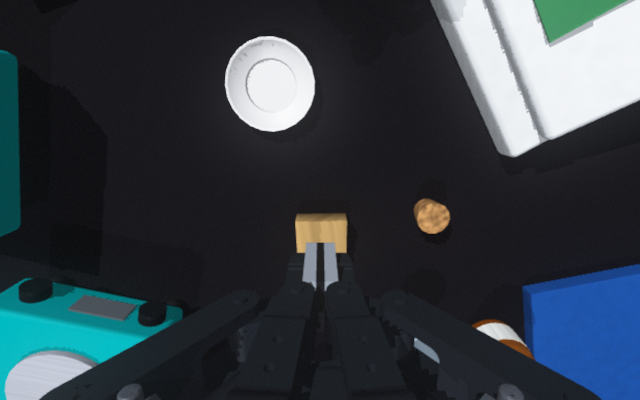

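```bash
python3 - <<'E'
from h import *
np.set_printoptions(precision=4,suppress=True)
c=cam("wrist")
P=onz(c,[(297.5,213.5),(345,213.5)],0);Q=onz(c,[(296,222.5),(348,222.5)],.023);print(P,P.mean(0),Q,Q.mean(0))
E
python3 -m inch '[{"delta_pos":[0,0.2,3],"rotation":[0,0,0]},{"delta_pos":[0,0,3],"rotation":[0,0,0]},{"delta_pos":[0,0,3],"rotation":[0,0,0]},{"delta_pos":[0,0,3],"rotation":[0,0,0]},{"delta_pos":[0,0,2],"rotation":[0,0,0]},{"delta_pos":[0,0,1.5],"rotation":[0,0,0]},{"delta_pos":[0,0,0.8],"rotation":[0,0,0]},{"delta_pos":[0,0,0],"rotation":[0,0,0]},{"delta_pos":[0,0,0],"rotation":[0,0,0]}]'
python3 - <<'E'
from h import *
to([.607,.2055,.010],73)
E
```

```text
[[0.5837 0.2095 0.    ]
 [0.6307 0.1951 0.    ]] [0.6072 0.2023 0.    ] [[0.5835 0.2086 0.023 ]
 [0.6317 0.1939 0.023 ]] [0.6076 0.2012 0.023 ]
time_s: 8.85
eef_pos: [0.6205, 0.2423, 0.0144]
eef_rot: [0.0, 0.804, 0.595, 0.001]
wrist_force: [0.2, 0.2, 0.3]
opening: 0.001
t 8.85 pos [0.6205 0.2423 0.0144] yaw 72.96 tz [ 0.002  0.    -1.   ] F [0.24 0.2  0.33] op 0.0005506902797708756
delta cm tool [-3.92 -0.21  0.44]
turn tool z rad -0.001
```

```bash
python3 -m inch '[{"delta_pos":[-1,-0.1,0.4],"rotation":[0,0,0]},{"delta_pos":[-0.8,0,0],"rotation":[0,0,0]},{"delta_pos":[-0.4,0,0],"rotation":[0,0,0]},{"delta_pos":[-0.4,0,0],"rotation":[0,0,0]},{"delta_pos":[-0.4,0,0],"rotation":[0,0,0]},{"delta_pos":[-0.4,0,0],"rotation":[0,0,0]},{"delta_pos":[0,0,0],"rotation":[0,0,0]},{"delta_pos":[0,0,0],"rotation":[0,0,0]}]'
python3 - <<'E'
from h import *
to([.607,.2055,.010],73)
c=cam("wrist");cv2.imwrite("pics/w4.png",c["color"][...,::-1])
E
```

```text
time_s: 9.65
eef_pos: [0.6087, 0.2101, 0.0093]
eef_rot: [-0.0, 0.804, 0.595, -0.0]
wrist_force: [0.8, 0.5, -0.5]
opening: -0.002
t 9.65 pos [0.6087 0.2101 0.0093] yaw 72.98 tz [-0. -0. -1.] F [ 0.79  0.54 -0.47] op -0.0017437928007508086
delta cm tool [-0.49 -0.03 -0.07]
turn tool z rad -0.0
```

View pics/w4.png

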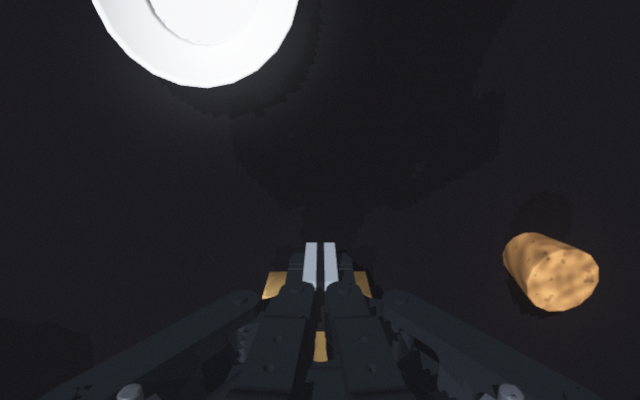

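```bash
python3 -m inch '[{"delta_pos":[-0.5,0,0],"rotation":[0,0,0]},{"delta_pos":[-0.5,0,0],"rotation":[0,0,0]},{"delta_pos":[-0.5,0,0],"rotation":[0,0,0]},{"delta_pos":[-0.5,0,0],"rotation":[0,0,0]},{"delta_pos":[-0.5,0,0],"rotation":[0,0,0]},{"delta_pos":[-0.5,0,0],"rotation":[0,0,0]},{"delta_pos":[-0.5,0,0],"rotation":[0,0,0]},{"delta_pos":[-0.5,0,0],"rotation":[0,0,0]},{"delta_pos":[-0.5,0,0],"rotation":[0,0,0]},{"delta_pos":[-0.5,0,0],"rotation":[0,0,0]}]'
python3 - <<'E'
from h import *
c=cam("scene");cv2.imwrite("pics/s2.png",cv2.resize(np.ascontiguousarray(c["color"][150:310,220:420,::-1]),None,fx=3.7,fy=3.7,interpolation=cv2.INTER_CUBIC))
E
```

```text
time_s: 10.7
eef_pos: [0.594, 0.162, 0.0093]
eef_rot: [-0.0, 0.804, 0.595, 0.0]
wrist_force: [0.1, 1.3, 0.3]
opening: 0.001
```

View pics/s2.png

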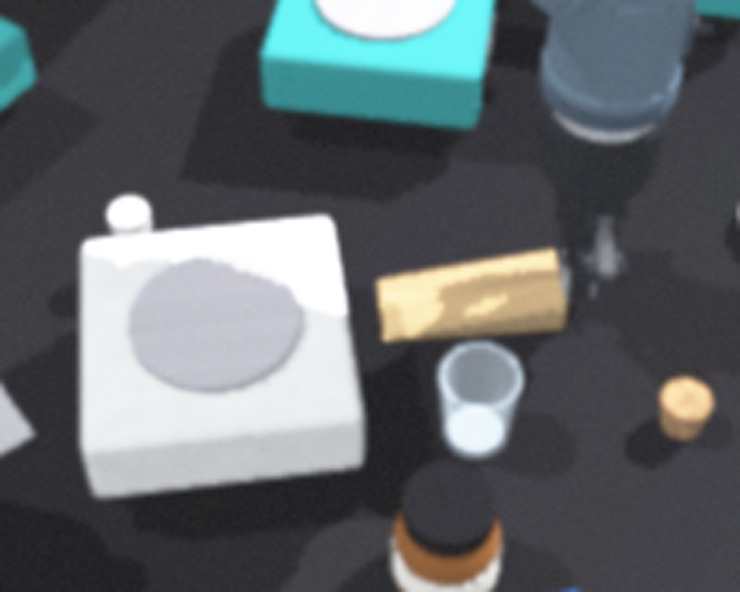

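```bash
python3 - <<'E'
from h import *
np.set_printoptions(precision=4,suppress=True)
S=cam("scene");p=np.array([(377,279),(558,250),(566,320),(386,332)])/3.7+[219.6,149.6]
P=np.array([onz(S,a,z)[0] for a,z in zip(p,(.003,.023,.023,.003))]);th=(P[0]+P[3])/2;tk=(P[1]+P[2])/2;d=th-tk
print(th,tk,np.linalg.norm(d[:2]),np.degrees(np.arctan2(d[1],d[0])))
u=d[:2]/np.linalg.norm(d[:2]);g=np.array([.5407,-.0085])-th[:2];print("to foot along",u@g,"lat",u[0]*g[1]-u[1]*g[0])
E
```

```text
[0.5511 0.0404 0.003 ] [0.594  0.1532 0.023 ] 0.12065865775194773 -110.84355892410437
to foot along 0.04939596692665664 lat 0.007695401739474512
```

```bash
python3 -m inch '[{"delta_pos":[-0.5,0,0],"rotation":[0,0,0]},{"delta_pos":[-0.5,0,0],"rotation":[0,0,0]},{"delta_pos":[-0.5,0,0],"rotation":[0,0,0]},{"delta_pos":[-0.5,0,0],"rotation":[0,0,0]},{"delta_pos":[-0.5,0,0],"rotation":[0,0,0]},{"delta_pos":[-0.5,0,0],"rotation":[0,0,0]},{"delta_pos":[-0.5,0,0],"rotation":[0,0,0]},{"delta_pos":[-0.5,0,0],"rotation":[0,0,0]},{"delta_pos":[0,0,0],"rotation":[0,0,0]}]'
python3 - <<'E'
from h import *
c=cam("scene");cv2.imwrite("pics/s3.png",cv2.resize(np.ascontiguousarray(c["color"][150:310,220:420,::-1]),None,fx=3.7,fy=3.7,interpolation=cv2.INTER_CUBIC))
E
```

```text
time_s: 11.7
eef_pos: [0.5822, 0.1234, 0.0092]
eef_rot: [-0.0, 0.804, 0.594, -0.0]
wrist_force: [-0.4, 0.2, 0.9]
opening: 0.001
```

View pics/s3.png

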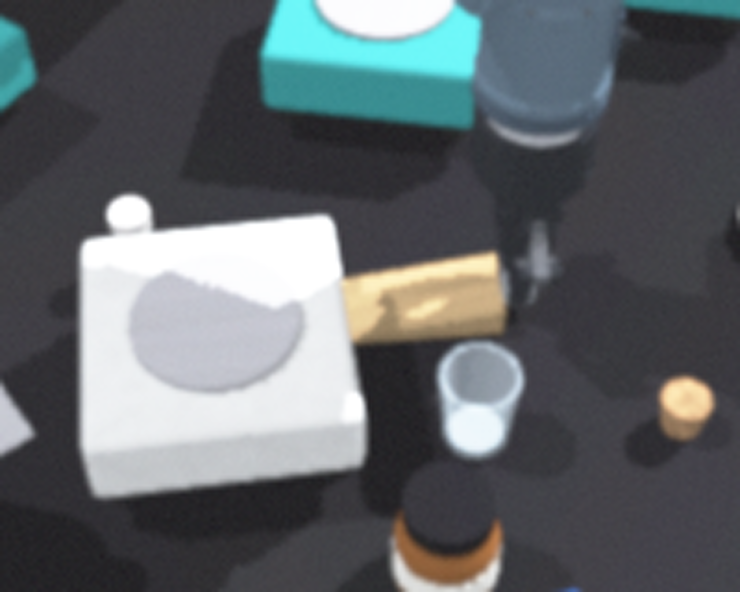

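```bash
python3 - <<'E'
from h import *
np.set_printoptions(precision=4,suppress=True)
for n,b in(("scene",(220,150,420,310)),("side",(290,100,450,250))):
    c=cam(n);x0,y0,x1,y1=b;im=c["color"][y0:y1,x0:x1]
    hsv=cv2.cvtColor(im,cv2.COLOR_RGB2HSV);m=((hsv[...,0]>12)&(hsv[...,0]<28)&(hsv[...,1]>90)).astype(np.uint8)
    cs=max(cv2.findContours(m,0,2)[0],key=cv2.contourArea);print(n,cv2.approxPolyDP(cs,2,True)[:,0]+[x0,y0])
    cv2.imwrite(f"pics/{n}4.png",cv2.resize(np.ascontiguousarray(im[...,::-1]),None,fx=3.7,fy=3.7,interpolation=cv2.INTER_CUBIC))
E
```

```text
scene [[327 289]
 [329 300]
 [339 307]
 [349 304]
 [353 299]
 [353 293]
 [346 301]
 [335 300]]
side [[382 163]
 [382 167]
 [390 167]
 [388 163]]
```

View pics/side4.png

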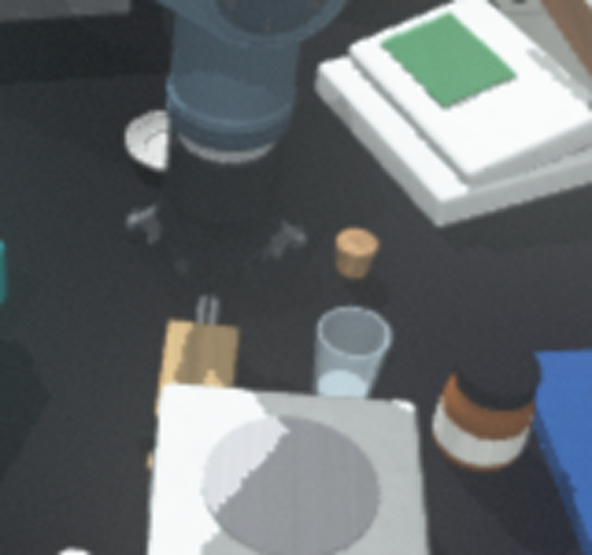

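```bash
python3 - <<'E'
from h import *
np.set_printoptions(precision=4,suppress=True)
c=cam("side");p=np.array([(168,320),(239,327),(149,466)])/3.7+[289.6,99.6]
P=np.array([onz(c,a,z)[0] for a,z in zip(p,(.023,.023,.003))]);print(P,P[:2].mean(0),np.linalg.norm(P[0]-P[1]),np.linalg.norm(P[0]-P[2]))
v=P[1]-P[0];print(np.degrees(np.arctan2(v[1],v[0]))-90); v=P[2]-P[0];print(np.degrees(np.arctan2(v[1],v[0])))
c=cam("scene");p=np.array([(497,253),(503,308)])/3.7+[219.6,149.6];P=onz(c,p,.023);print(P,P.mean(0));v=P[1]-P[0];print(np.degrees(np.arctan2(v[1],v[0]))-90)
E
```

```text
[[0.553  0.1215 0.023 ]
 [0.6019 0.1077 0.023 ]
 [0.5195 0.0069 0.003 ]] [0.5775 0.1146 0.023 ] 0.050737772738249025 0.12104110849376705
-105.7610575770191
-106.32923634595058
[[0.553  0.1246 0.023 ]
 [0.5978 0.1078 0.023 ]] [0.5754 0.1162 0.023 ]
-110.52625285924829
```

```bash
python3 -m inch '[{"delta_pos":[-0.2,0,0],"rotation":[0,0,0]},{"delta_pos":[-0.2,0,0],"rotation":[0,0,0]},{"delta_pos":[-0.2,0,0],"rotation":[0,0,0]},{"delta_pos":[-0.2,0,0],"rotation":[0,0,0]},{"delta_pos":[-0.2,0,0],"rotation":[0,0,0]},{"delta_pos":[-0.2,0,0],"rotation":[0,0,0]},{"delta_pos":[0,0,0],"rotation":[0,0,0]}]'| grep -E "eef_pos|force"
for i in 1 2 3 ; do python3 -m inch '[{"delta_pos":[-0.1,0,0],"rotation":[0,0,0]},{"delta_pos":[-0.1,0,0],"rotation":[0,0,0]},{"delta_pos":[0,0,0],"rotation":[0,0,0]}]'| grep -E "eef_pos|force"; done
```

```text
eef_pos: [0.5788, 0.1124, 0.0093]
wrist_force: [0.3, -0.0, -0.1]
eef_pos: [0.5783, 0.1107, 0.0093]
wrist_force: [-0.0, -0.2, -0.7]
eef_pos: [0.5777, 0.1087, 0.0093]
wrist_force: [-0.3, 0.3, 0.2]
eef_pos: [0.5771, 0.1068, 0.0093]
wrist_force: [1.4, -0.6, 0.1]
```

```bash

for i in 1 2 3 4 ; do python3 -m inch '[{"delta_pos":[-0.1,0,0],"rotation":[0,0,0]},{"delta_pos":[0,0,0],"rotation":[0,0,0]}]'| grep -E "eef_pos|force"; done
```

```text
eef_pos: [0.5768, 0.1059, 0.0093]
wrist_force: [0.2, -0.5, 0.4]
eef_pos: [0.5765, 0.1049, 0.0093]
wrist_force: [-0.1, 0.7, 0.1]
eef_pos: [0.5762, 0.1039, 0.0093]
wrist_force: [0.8, 0.1, 0.1]
eef_pos: [0.5759, 0.103, 0.0093]
wrist_force: [-0.3, 1.8, 0.0]
```

```bash

for i in 1 2 3 ; do python3 -m inch '[{"delta_pos":[-0.1,0,0],"rotation":[0,0,0]},{"delta_pos":[0,0,0],"rotation":[0,0,0]}]'| grep -E "eef_pos|force"; done
```

```text
eef_pos: [0.5757, 0.1022, 0.0093]
wrist_force: [0.1, 0.9, 0.1]
eef_pos: [0.5754, 0.1013, 0.0093]
wrist_force: [0.8, 1.8, -0.8]
eef_pos: [0.5752, 0.1004, 0.0093]
wrist_force: [0.9, 2.6, -0.3]
```

```bash

for i in 1 2 3 ; do python3 -m inch '[{"delta_pos":[-0.05,0,0],"rotation":[0,0,0]},{"delta_pos":[0,0,0],"rotation":[0,0,0]}]'| grep -E "eef_pos|force"; done
```

```text
eef_pos: [0.5751, 0.1, 0.0094]
wrist_force: [1.8, 3.8, 0.1]
eef_pos: [0.5749, 0.0994, 0.0094]
wrist_force: [1.2, 4.4, -1.1]
eef_pos: [0.5748, 0.099, 0.0094]
wrist_force: [2.2, 5.7, -0.2]
```

```bash
python3 -m inch '[{"delta_pos":[0.2,0,0],"rotation":[0,0,0]},{"delta_pos":[0.5,0,0],"rotation":[0,0,0]},{"delta_pos":[1,0,0],"rotation":[0,0,0]},{"delta_pos":[2,0,0],"rotation":[0,0,0]},{"delta_pos":[0,0,-4],"rotation":[0,0,0]},{"delta_pos":[0,0,-4],"rotation":[0,0,0]},{"delta_pos":[0,0,-4],"rotation":[0,0,0]},{"delta_pos":[0,0,-3],"rotation":[0,0,0]},{"delta_pos":[0,0,0],"rotation":[0,0,0]},{"delta_pos":[0,0,0],"rotation":[0,0,0]}]'
python3 - <<'E'
from h import *
to([.5395,-.006,.160],73)
c=cam("scene");cv2.imwrite("pics/s5.png",cv2.resize(np.ascontiguousarray(c["color"][190:310,220:420,::-1]),None,fx=4,fy=4,interpolation=cv2.INTER_CUBIC))
E
```

```text
time_s: 16.55
eef_pos: [0.5859, 0.1346, 0.16]
eef_rot: [0.001, 0.804, 0.595, 0.001]
wrist_force: [-0.4, -0.7, -0.6]
opening: -0.002
t 16.55 pos [0.5859 0.1346 0.16  ] yaw 73.0 tz [ 0.002 -0.    -1.   ] F [-0.4  -0.66 -0.63] op -0.0019129579389324683
delta cm tool [-1.48e+01 -3.30e-01 -1.00e-02]
turn tool z rad 0.0
```

View pics/s5.png

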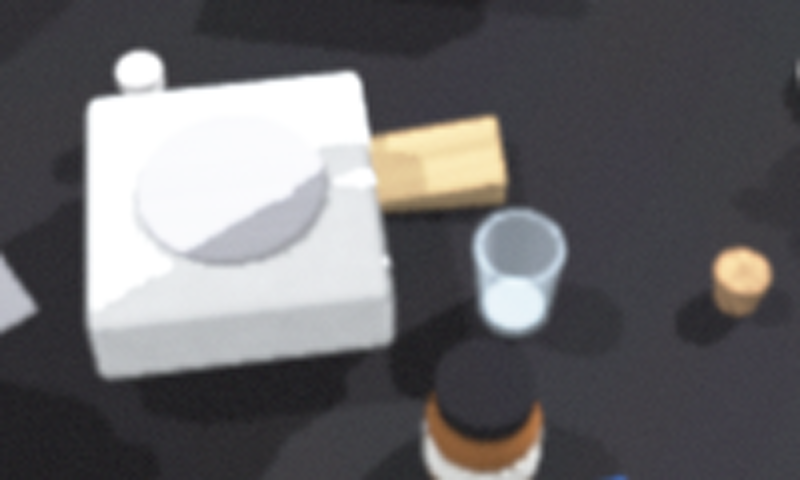

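Stirrer corners are unchanged: (90,100), (357,74), (392,297) in the zoom. The wedge is now under the corner. Next I press again on the loose corner.

```bash
python3 -m inch '[{"delta_pos":[-3.7,-0.08,0],"rotation":[0,0,0]},{"delta_pos":[-3.7,-0.08,0],"rotation":[0,0,0]},{"delta_pos":[-3.7,-0.08,0],"rotation":[0,0,0]},{"delta_pos":[-3.7,-0.08,0],"rotation":[0,0,0]},{"delta_pos":[0,0,3],"rotation":[0,0,0]},{"delta_pos":[0,0,2],"rotation":[0,0,0]},{"delta_pos":[0,0,1.5],"rotation":[0,0,0]},{"delta_pos":[0,0,0.5],"rotation":[0,0,0]},{"delta_pos":[0,0,0],"rotation":[0,0,0]},{"delta_pos":[0,0,0],"rotation":[0,0,0]}]'
python3 - <<'E'
from h import *
to([.5395,-.006,.080],73)
E
```

```text
time_s: 17.6
eef_pos: [0.5392, -0.0063, 0.0893]
eef_rot: [-0.0, 0.804, 0.595, -0.0]
wrist_force: [0.4, -0.2, -0.2]
opening: 0.0
t 17.6 pos [ 0.5392 -0.0063  0.0893] yaw 73.0 tz [-0.  0. -1.] F [ 0.44 -0.23 -0.22] op 0.0004956544707477521
delta cm tool [0.04 0.02 0.93]
turn tool z rad -0.0
```

```bash
python3 -m inch '[{"delta_pos":[0,0,0.4],"rotation":[0,0,0]},{"delta_pos":[0,0,0.3],"rotation":[0,0,0]},{"delta_pos":[0,0,0.1],"rotation":[0,0,0]},{"delta_pos":[0,0,0],"rotation":[0,0,0]}]'| grep -E "eef_pos|force"
for i in 1 2 3 4 5 6; do o=$(python3 -m inch '[{"delta_pos":[0,0,0.05],"rotation":[0,0,0]},{"delta_pos":[0,0,0],"rotation":[0,0,0]},{"delta_pos":[0,0,0],"rotation":[0,0,0]}]'| grep -E "eef_pos|force"); echo $o; done
```

```text
eef_pos: [0.539, -0.0064, 0.0813]
wrist_force: [0.2, -0.0, -1.0]
eef_pos: [0.5392, -0.0064, 0.0809] wrist_force: [-0.6, -0.2, 0.3]
eef_pos: [0.5391, -0.0064, 0.0803] wrist_force: [-0.1, -0.2, -0.4]
eef_pos: [0.5391, -0.0064, 0.0798] wrist_force: [-0.6, -0.4, -0.6]
eef_pos: [0.5392, -0.0064, 0.0796] wrist_force: [-1.9, 0.3, 4.8]
eef_pos: [0.5392, -0.0063, 0.0795] wrist_force: [-3.2, 1.8, 8.4]
eef_pos: [0.5393, -0.0063, 0.0794] wrist_force: [-4.9, 1.7, 12.6]
```

```bash
for i in 1 2; do python3 -m inch '[{"delta_pos":[0,0,-0.03],"rotation":[0,0,0]},{"delta_pos":[0,0,0],"rotation":[0,0,0]},{"delta_pos":[0,0,0],"rotation":[0,0,0]}]'| grep -E "eef_pos|force"; done
python3 - <<'E'
from h import *
for n,(x0,y0,x1,y1) in dict(scene=(220,150,420,300),side=(290,100,450,290)).items():
    c=cam(n);cv2.imwrite(f"pics/{n}6.png",cv2.resize(np.ascontiguousarray(c["color"][y0:y1,x0:x1,::-1]),None,fx=3.1,fy=3.1,interpolation=cv2.INTER_CUBIC))
c=cam("wrist");cv2.imwrite("pics/w6.png",c["color"][...,::-1])
E
```

```text
eef_pos: [0.5393, -0.0063, 0.0795]
wrist_force: [-4.2, 1.3, 10.1]
eef_pos: [0.5392, -0.0063, 0.0795]
wrist_force: [-3.4, 1.8, 8.1]
```

View pics/side6.png

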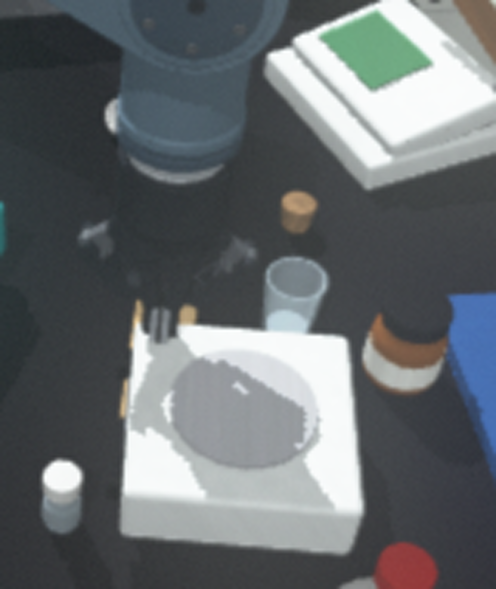

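View pics/w6.png

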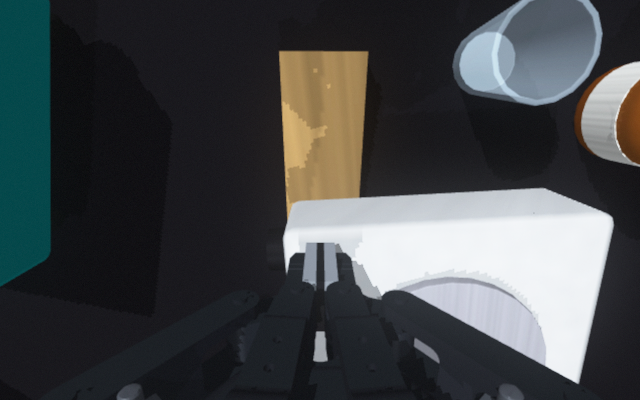

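View pics/scene6.png

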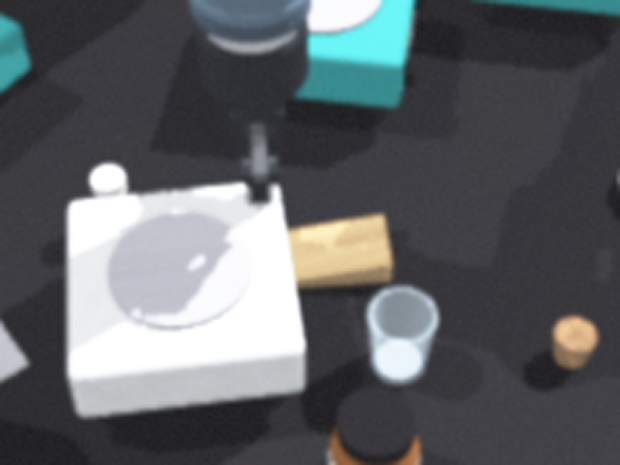

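```bash
python3 -m inch '[{"delta_pos":[0,0,-0.03],"rotation":[0,0,0]},{"delta_pos":[0,0,0],"rotation":[0,0,0]},{"delta_pos":[0,0,0],"rotation":[0,0,0]},{"delta_pos":[0,0,0],"rotation":[0,0,0]}]'
python3 - <<'E'
from h import *
np.set_printoptions(precision=4,suppress=True)
c=cam("wrist");P=onz(c,[(279,52),(368,52)],.023);m=P.mean(0)[:2];v=P[1]-P[0];a=np.arctan2(v[1],v[0])-np.pi/2
u=np.array([np.cos(a),np.sin(a)]);th=m+.12*u;g=th-np.array([.5407,-.0085]);print(m,np.linalg.norm(v),np.degrees(a),"past foot",g@u,"lat",u[0]*g[1]-u[1]*g[0])
T=onz(c,[(286,230),(613,216)],.08);print("top +y edge",T)
E
```

```text
time_s: 20.95
eef_pos: [0.5392, -0.0064, 0.0796]
eef_rot: [0.0, 0.804, 0.595, 0.0]
wrist_force: [-1.8, 1.4, 5.7]
opening: -0.001
[0.5714 0.0871] 0.05008109742822292 -107.02405396016489 past foot 0.01962262518351455 lat 0.0013396980888745972
top +y edge [[ 0.5294  0.0119  0.08  ]
 [ 0.6774 -0.0261  0.08  ]]
```

```bash
python3 -c "
from bench import hand_in;print(hand_in())"
```

```text
the job is handed in; nothing more can be done
None
```

I wedged the short foot, and the stirrer no longer rocks. I handed the job in at about 21 s with the fingertip still pressing on the loose corner.

- **First press:** the corner dipped about 5 mm under 2–3 N and then hit a stop. I pressed on to about 15 N before releasing. In the pictures the stirrer came back to where it was.
- **Wedge:** I pushed its thick end along the bench with the closed fingertips. The push stiffened from about 1 N to about 6 N over the last 4 mm, and I stopped there.
- **Wedge position:** the last wrist picture puts the thin end about 20 mm past the foot's axis and about 1 mm off sideways. My earlier estimate from the fingertip's travel was about 15 mm. Both are within the 10–40 mm given.
- **Second press:** the corner was firm, giving about 0.2 mm while the force rose from about 5 to 13 N. I eased it to about 6 N for the end.
- **Stirrer:** its top edge and corners stayed within about 2 mm, the calibration limit. The beaker, stopper, jar and vial look untouched, and I did not go near the rest.

**Less certain:** the corner met the fingertip roughly 0.5–1 mm higher than before wedging. The wedge may be holding that corner up very slightly, a tilt of a few tenths of a degree. I did not check the other corners for level.

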